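# Lay the hammer-head blank down in the stamping cradle

### The arm

A 6-joint arm with a two-finger parallel gripper is mounted at the origin on the work surface. World frame = base frame: x ahead of the robot, y to its left, z up, the work surface at z = 0. Lengths are in m, angles in rad, forces in N, time in s.
With the tool pointing down it reaches from about 0.375 to 0.975 m from the base axis. Payload 3.8 kg.
Tool frame: the origin (TCP) lies between the finger pads; the fingertips stand 17 mm ahead of it and the grasp point (between the pads) lies 2 mm behind it; y points along the fingers, z is the direction in which the jaws open and shut, and the axes are right-handed (so a half turn about y gives the same grasp; the last joint's range is limited). The gripper opens to 85 mm and grips with 20 to 120 N. Pads are 22 mm wide; open, the fingers measure 114 mm over their backs; the gripper's body (76 mm by 85 mm) begins 54 mm behind the grasp point. The pads swing forward as they close: fully open they stand 13 mm farther back than shut.
Start: joints at [-1.197, 0.264, 1.604, -0, 1.274, -0.037], TCP at [0.27, -0.619, 0.248] pointing down, gripper open.
Joint ranges: [-2.63, 2.63], [-0.94, 2.18], [0.31, 2.57], [-1.31, 4.45], [0, 2.66], [-2.55, 2.55]. Speed limits (rad/s): [2.57, 2.57, 3.14, 3.14, 3.14, 3.14].

### API

Orientations are given as a rotation vector (axis times angle).
In Python, from workcell import bot, eyes, nets gives the robot as it stands. The module is installed in compiled form; this text tells all that it offers.
- The arm moves only by the tool jog_arm, never from a script. Its arguments are lists of equal length, an entry for each row: "turn": the turn, a rotation vector about the tool's x, y, z in rad, a list of three; "slide": the shift along the tool's x, y, z in mm, a list of three; "grip": the opening in per cent of the stroke, from 0 (shut) to 100 (fully open). A call has 1 to 5 rows; each row shifts and turns the commanded pose from where the row before left it, along the tool's axes as they then stand; what a row does not reach is not made up. A row lasts 1/10 s, in which the tool goes at most 50 mm and 8.59 degrees, less where a joint would pass 70% of its speed; a pose out of reach is approached as far as the arm can. A call with a gripper value outside its range is refused whole. The fingers move at their own pace and stop on an object; "newtons" is the grip in N (left out, the last holds). Time passes only in rows, so rows that do not move let the fingers close. It gives the time, the measured TCP pose, the force and the opening at its end, in the units of the state.
- bot.read_state(): the state, without advancing time (a new reading comes with each control period).
- eyes.read_camera(name): name is "scene" or "top" or "wrist"; returns a dict with "img" (420x560x3 uint8, red, green, blue), "depth" (420x560 float32, m along the optical axis (not along the pixel's ray), 0 where there is no reading), "intrinsics" (3x3 intrinsics, pixels), "position" and "rotation" of the camera in the world. Camera axes: x right, y down, z forward; pixel columns grow to the right and rows downward; lengths in m; the calibration is good to about 2 mm. A picture is of the moment at which its call begins.
- bot.finish_job(): hands the job in, once; it reports no verdict.
Trained networks look in a picture, given as the dict that the camera call returned (one of the last four; its "shot" number tells which), for a name from the list of things; names that differ only in an ending like _2 or _b are one class to them, and where a whole thing is asked for, a point or a joint stands for the part that bears it (a point fixed in the world has none). Each returns a list of dicts, best first, with "conf" (0 to 1); they miss things now and then, are a little off and sometimes report something else, mostly with a low value. They report only what shows in the picture. A call takes as long as a camera call.
- nets.search_frame(thing, picture): "xyz" ([x, y, z] in m, in the coordinates of the camera as it stood for that picture, good to about 4 mm: the middle of the surface that is visible of it).
The state is a dict: "time": time; "q": joint angles; "joint_vel": joint speeds; "joint_torque": joint torques, N m; "tool_pos": TCP position; "tcp_rot": TCP orientation; "wrist_force": force on the tool from outside, world axes, zero at the start; "torque": the same for the moment, N m; "width": opening from 0.0 (shut) to 1.0 (fully open).
Only numpy, scipy, OpenCV 4.12 (cv2) and the standard library are available. Lean on these libraries where they do the work, as an engineer would, in place of code of your own. Each camera call takes 0.05 s, during which the arm holds its last target.

### The job

Push over the hammer-head blank that stands on end in the stamping cradle, so that it lies in the channel with its round face towards the end stop; then push the hinged hold-down bar over until it lies flat on the blank, ready for stamping. Only push with the fingers: do not grip, lift or press hard on anything, and leave the other things on the bench and on the cradle where they are.

Things in the scene. Friction and masses are not known exactly. Their poses are not given: they have to be found in the camera images.
- cradle: stamping cradle bolted to the bench: dark steel plate 240 x 160 x 10 mm; origin at the centre of the plate's underside, on the bench; x runs along the channel towards the end stop, z up. Channel centred on y = 0, floor 10 mm up, 38 mm wide between walls 6 mm thick that rise to 28 mm. Hinge cheeks of the hold-down bar on the -y side, up to 56 mm high
- end_stop (a point): middle of the inner face of the end stop at the foot of it, at x = +90, y = 0, z = 10 mm of the cradle: a block 50 mm wide rising to 40 mm that closes this end of the channel; the other end is open
- blank: hammer-head blank standing on end in the channel: bare steel, 100 mm tall, 0.55 to 0.9 kg: square body 32 x 32 x 62 mm below, neck 24 mm across and 14 mm long, round striking face 32 mm across and 24 mm long on top. Origin at the centre of its square foot; z points from the foot to the round face, x and y square to the body's faces
- blank_center (a point): centre of the blank, half-way up its axis (60 mm above the bench while standing, 26 mm when lying in the channel). It starts near the open end, at x = -75 to -55 mm of the cradle, its faces along the channel within 3 degrees. Pushed near its top it tips over and falls freely
- blank_top (a point): middle of the end face of the blank's round end, 50 mm from blank_center along its z
- strap (a joint): angle of the hinged hold-down bar (rad): 0 = level, lying flat over the channel on a blank that lies there; pi/2 = upright; it starts at 1.7 to 2.1, leaning outwards, away from the channel. Range -0.15 to 2.2. The hinge is stiff (about 0.1 N m): the bar stays where it is left and must be pushed all the way down
- strap_hinge (a point): middle of the hold-down bar's hinge axis, fixed to the cradle at x = -5, y = -36, z = 46 mm of it, axes as the cradle's; the hinge axis is parallel to the cradle's x
- strap_tip (a point): middle of the free end of the hold-down bar (steel, 24 mm wide, 8 mm thick), 84 mm from the hinge axis
- spare_center (a point): spare blank: same shape and size as the blank (32 mm square, 100 mm tall, 0.7 kg), standing on the bench beyond the cradle's end stop; leave it standing; point at its centre, 50 mm up
- punch: dark steel punch, 18 mm across, 56 mm tall, standing on the cradle's plate beside the channel; origin at the centre of its underside; leave alone
- gauge: small brass gauge block 32 x 18 x 24 mm on the cradle's plate beside the channel; origin at the centre of its underside; leave alone
- billet: dark round billet 48 mm across, 55 mm tall, standing on the bench; origin at the centre of its underside; leave alone
- tin: tin 68 mm across, 85 mm tall, on the bench; origin at the centre of its underside; leave alone
- hammer: hand hammer about 280 mm long lying on the bench; leave alone
- brush: brush about 220 mm long lying on the bench; leave alone

How it is judged:
On the way, in this order (a step that is already met when the one before it is completed fails the run):
1. the blank lies in the channel, round face towards the end stop (angle between blank_center's own z axis and vertical between 1.47 and 1.67 rad and x of blank_center in the frame of cradle between -0.036 and 0.042 m and y of blank_center in the frame of cradle between -0.008 and 0.008 m and z of blank_center in the frame of cradle between 0.018 and 0.034 m and x of blank_top in the frame of cradle between 0.01 and 0.094 m and linear speed of blank below 0.02 m/s), for 0.2 s.
2. the hold-down bar lies flat on the blank (angle between blank_center's own z axis and vertical between 1.47 and 1.67 rad and x of blank_center in the frame of cradle between -0.036 and 0.042 m and y of blank_center in the frame of cradle between -0.008 and 0.008 m and z of blank_center in the frame of cradle between 0.018 and 0.034 m and x of blank_top in the frame of cradle between 0.01 and 0.094 m and value of joint strap below 0.08 rad), for 0.2 s.
At the end, for the whole second after the job is handed in: The blank lies level in the channel (within about 6 degrees), centred within 8 mm across it, round face towards the end stop, at rest; the hold-down bar is level on it (joint between -0.06 and 0.08 rad); the spare blank still stands (all of step 2 and linear speed of blank below 0.02 m/s and value of joint strap above -0.06 rad and angle between spare_center's own z axis and vertical below 0.1 rad); the robot touches nothing.
It fails at once if the blank was lifted or carried (height (world z) of blank_center above 0.078 m or (angle between blank_center's own z axis and vertical above 1.4 rad and height (world z) of blank_center above 0.048 m)).
It fails at once if the blank left the channel (y of blank_center in the frame of cradle above 0.025 m or y of blank_center in the frame of cradle below -0.025 m or x of blank_center in the frame of cradle below -0.11 m).
It fails at once if the blank or the hold-down bar was gripped or pressed hard (over 45 N on the blank, 80 N on the bar) (contact force between the fingers and blank above 45 N or contact force between the fingers and strap above 80 N).
It fails at once if a bystander was moved by more than 25 mm (distance of any of spare_center, punch, gauge, billet, tin, hammer, brush from where it was at the start of the episode above 0.025 m).
It also fails if it takes over 51 s, if anything falls off the work surface, if the arm or the gripper's body presses on something with over 40 N, if the wrist force passes 120 N, or if a joint passes its speed limit or range.

## Working session

There is one attempt and no reset: what is moved stays moved. The work goes in short steps, Python scripts to look and compute and a tool call to move; the robot and the scene stay as the last step left them, time stands still between calls to the robot, and variables do not carry over. Pictures are saved under pics/ and viewed, and the job is handed in when it is done.

Besides the shell and the picture viewer there is one more tool, called after "Request:" by a JSON object that holds its "method" and its "body", one argument or row to a line. jog_arm: Moves the arm, as the interface text tells. Its arguments: {"type":"object","properties":{"turn":{"type":"array"},"slide":{"type":"array"},"grip":{"type":"array"},"newtons":{"type":"number"}},"required":["turn","slide","grip"]}

```bash
mkdir -p pics
cat > h.py <<'E'
import numpy as np,cv2
from workcell import bot,eyes,nets
from scipy.spatial.transform import Rotation as R
def w(cam,p): return np.array(cam["rotation"])@np.array(p)+np.array(cam["position"])
def cloud(cam):
    d=cam["depth"];K=np.array(cam["intrinsics"]);v,u=np.mgrid[:d.shape[0],:d.shape[1]]
    P=np.stack([(u-K[0,2])/K[0,0]*d,(v-K[1,2])/K[1,1]*d,d],-1)
    return P@np.array(cam["rotation"]).T+np.array(cam["position"])
def px(cam,p):
    q=np.array(cam["rotation"]).T@(np.array(p)-np.array(cam["position"]));K=np.array(cam["intrinsics"]);q=K@q;return q[:2]/q[2]
def save(cam,n): cv2.imwrite("pics/"+n,cam["img"][:,:,::-1])
E
python3 - <<'E'
from h import *
np.set_printoptions(precision=4,suppress=True)
s=bot.read_state();print(s)
print(R.from_rotvec(s["tcp_rot"]).as_matrix())
for c in ["scene","top"]:
    cam=eyes.read_camera(c);save(cam,c+"0.png")
    print(c,cam["position"],np.array(cam["rotation"]))
    for t in ["cradle","blank","strap","strap_tip","blank_top","spare_center","punch","gauge","billet","tin","hammer","brush"]:
        r=nets.search_frame(t,cam);print(t,[(round(x["conf"],2),w(cam,x["xyz"]).round(4),px(cam,w(cam,x["xyz"])).round()) for x in r[:3]])
E
```

```text
{'time': 0.0, 'q': array([-1.1969,  0.2648,  1.6054,  0.    ,  1.2737, -0.0369]), 'joint_vel': array([ 0.0013,  0.0005, -0.0001, -0.0007, -0.0014,  0.0005]), 'joint_torque': array([ -0.0011, -51.5113, -36.7317,  -0.0004,   0.0128,  -0.    ]), 'tool_pos': array([ 0.2693, -0.6182,  0.2469]), 'tcp_rot': array([-0.4161,  1.9977, -1.9931]), 'wrist_force': array([-0.2305, -0.0213, -0.3608]), 'torque': array([-0.0364, -0.0231,  0.0212]), 'width': 1.0023189171475944}
[[-0.9168 -0.0008  0.3993]
 [-0.3993  0.0021 -0.9168]
 [-0.0001 -1.     -0.0023]]
scene [ 1.2136 -0.7424  0.8735] [-2.1468 -0.7693  0.3785]Traceback (most recent call last):
  File "<stdin>", line 9, in <module>
  File "h.py", line 10, in px
    q=np.array(cam["rotation"]).T@(np.array(p)-np.array(cam["position"]));K=np.array(cam["intrinsics"]);q=K@q;return q[:2]/q[2]
                                                                                                          ~^~
ValueError: matmul: Input operand 1 does not have enough dimensions (has 0, gufunc core with signature (n?,k),(k,m?)->(n?,m?) requires 1)
```

Camera rotation is a rotation vector; convert.

```bash
sed -i 's/np.array(cam\["rotation"\])/R.from_rotvec(cam["rotation"]).as_matrix()/g' h.py
python3 - <<'E'
from h import *
np.set_printoptions(precision=4,suppress=True)
for c in ["scene","top"]:
    cam=eyes.read_camera(c);save(cam,c+"0.png")
    print(c,cam["position"],np.array(cam["rotation"]))
    np.savez(c+"0.npz",P=cloud(cam),img=cam["img"])
    for t in ["cradle","blank","strap","strap_tip","blank_top","spare_center","punch","gauge","billet","tin","hammer","brush"]:
        r=nets.search_frame(t,cam);print(t,[(round(x["conf"],2),w(cam,x["xyz"]).round(4),px(cam,w(cam,x["xyz"])).round()) for x in r[:3]])
E
```

```text
scene [ 1.2136 -0.7424  0.8735] [-2.1468 -0.7693  0.3785]
cradle [(0.63, array([ 0.6187, -0.1467,  0.0094]), array([262., 263.]))]
blank [(0.93, array([ 0.5868, -0.1922,  0.0739]), array([240., 249.])), (0.72, array([ 0.6142, -0.1472,  0.0101]), array([261., 262.]))]
strap [(0.72, array([ 0.6502, -0.1506,  0.0896]), array([269., 247.]))]
strap_tip [(0.5, array([ 0.6419, -0.1532,  0.0845]), array([266., 247.])), (0.23, array([ 0.5825, -0.1894,  0.0713]), array([240., 249.]))]
blank_top [(0.93, array([ 0.584 , -0.19  ,  0.0723]), array([240., 249.]))]
spare_center [(0.67, array([0.6679, 0.0247, 0.0582]), array([316., 224.])), (0.26, array([ 0.5654, -0.0406,  0.0298]), array([273., 228.]))]
punch [(0.66, array([ 0.5187, -0.1673,  0.0467]), array([229., 240.]))]
gauge [(0.48, array([ 0.5675, -0.0419,  0.0312]), array([273., 228.])), (0.19, array([0.5362, 0.3668, 0.0581]), array([346., 156.]))]
billet [(0.9, array([ 0.5414, -0.3772,  0.049 ]), array([173., 290.]))]
tin [(0.77, array([0.5359, 0.3664, 0.0599]), array([346., 156.])), (0.57, array([ 0.5851, -0.1881,  0.0737]), array([241., 24
[... 375 characters left out ...]
, array([ 0.6404, -0.1543,  0.0859]), array([328., 185.]))]
blank_top [(0.76, array([ 0.5617, -0.1825,  0.1104]), array([340., 211.]))]
spare_center [(0.72, array([0.6489, 0.0234, 0.0881]), array([267., 181.]))]
punch [(0.64, array([ 0.6532, -0.4095,  0.0181]), array([409., 187.]))]
gauge [(0.5, array([ 0.5617, -0.0359,  0.0344]), array([286., 213.]))]
billet [(0.61, array([ 0.5236, -0.3764,  0.0497]), array([402., 228.]))]
tin [(0.7, array([0.5177, 0.3741, 0.0827]), array([142., 223.]))]
hammer [(0.87, array([0.6136, 0.4558, 0.023 ]), array([124., 193.]))]
brush [(0.89, array([ 0.6517, -0.4097,  0.0139]), array([408., 188.])), (0.16, array([ 0.5914, -0.128 ,  0.008 ]), array([317., 206.]))]
```

View pics/scene0.png

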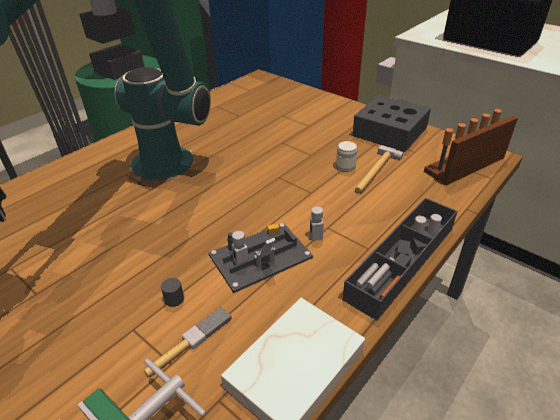

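View pics/top0.png

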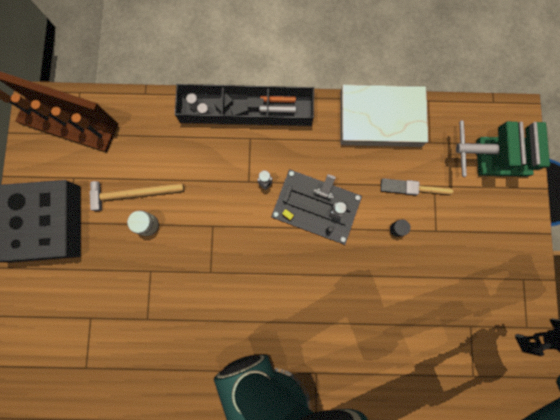

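Run:
```python
from h import *
np.set_printoptions(precision=4,suppress=True)
for c,(a,b,x,y) in dict(top=(160,255,260,375),scene=(195,300,195,335)).items():
    D=np.load(c+"0.npz");P,im=D["P"],D["img"]
    cv2.imwrite(f"pics/{c}_z.png",cv2.resize(im[a:b,x:y,::-1],None,fx=5.5,fy=5.5,interpolation=cv2.INTER_CUBIC))
    m=(P[...,2]>0.005)&(P[...,2]<0.02)&(im.max(-1)<110)&(abs(P[...,0]-.6)<.16)&(abs(P[...,1]+.12)<.2)
    m=cv2.morphologyEx(m.astype(np.uint8),cv2.MORPH_OPEN,np.ones((2,2)))
    n,l,st,ce=cv2.connectedComponentsWithStats(m);k=1+st[1:,4].argmax();print(st[k])
    Q=P[l==k];print("z",np.median(Q[:,2]))
    r=cv2.minAreaRect((Q[:,:2]*1000).astype(np.float32));print(c,r,cv2.boxPoints(r))
```

```text
[ 275  174   86   71 2247]
z 0.009369849810337616
top ((522.3658447265625, -109.71949768066406), (238.8896484375, 294.130126953125), 71.33695983886719) [[ 344.8114 -175.8224]
 [ 623.4752 -269.9446]
 [ 699.9203  -43.6165]
 [ 421.2565   50.5056]]
[ 210  241  104   52 1942]
z 0.010764894988674167
scene ((923.98388671875, -363.6314697265625), (272.4346923828125, 913.7717895507812), 54.002384185791016) [[ 474.2823 -205.3015]
 [1213.5615 -742.3723]
 [1373.6855 -521.9614]
 [ 634.4062   15.1094]]
```

View pics/top_z.png

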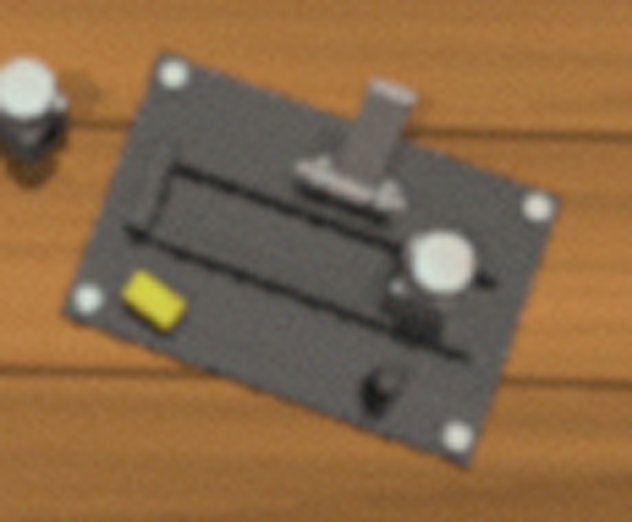

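View pics/scene_z.png

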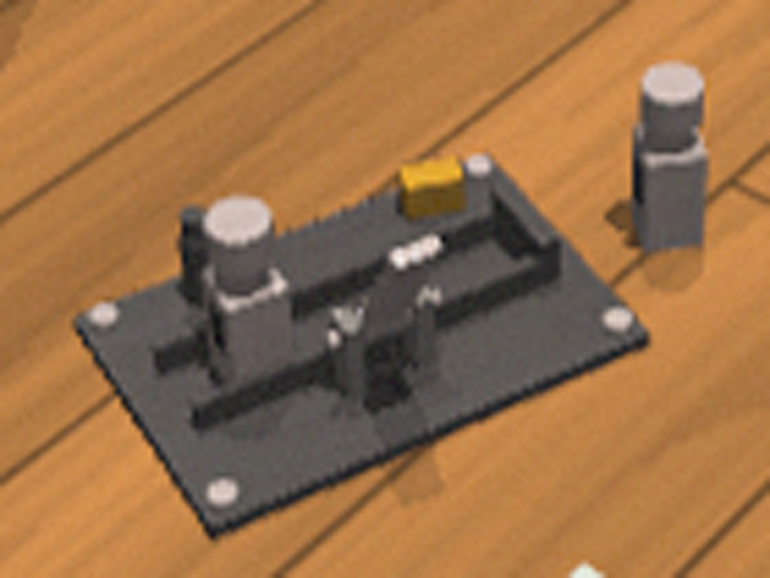

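```bash
cat >> h.py <<'E'
def onz(cam,uv,z):
    K=np.array(cam["intrinsics"]);M=R.from_rotvec(cam["rotation"]).as_matrix();d=M@np.linalg.solve(K,np.array([uv[0],uv[1],1.]));p=np.array(cam["position"]);return p+d*(z-p[2])/d[2]
E
python3 - <<'E'
from h import *
np.set_printoptions(precision=4,suppress=True)
cam=eyes.read_camera("top")
f=lambda u,v,z:onz(cam,((u+.5)/5.5-.5+260,(v+.5)/5.5-.5+160),z)
C=[f(*c,.010) for c in [(165,52),(560,200),(470,467),(67,315)]]  # (x+,y-),(x-,y-),(x-,y+),(x+,y+)
C=np.array(C);print(C)
print("sides",[np.linalg.norm(C[i]-C[i-1]) for i in range(4)])
o=C.mean(0);ex=(C[0]+C[3]-C[1]-C[2]);ex/=np.linalg.norm(ex);a=np.arctan2(ex[1],ex[0]);print("origin",o,"yaw",a)
ey=C[2]+C[3]-C[0]-C[1];print("yaw from y",np.arctan2(ey[1],ey[0])-np.pi/2)
T=np.array([[np.cos(a),-np.sin(a)],[np.sin(a),np.cos(a)]])
loc=lambda p:((p[:2]-o[:2])@T)
for n,c in dict(sc1=(173,73,.013),sc2=(538,207,.013),sc3=(457,436,.013),sc4=(88,298,.013),blanktop=(441,262,.11),tipA=(372,80,.12),tipB=(415,98,.12),hinge=(350,185,.05),gauge=(155,298,.034),punch=(384,378,.066),spare=(27,88,.1)).items():
    p=f(*c);print(n,p,loc(p))
cam=eyes.read_camera("scene")
f=lambda u,v,z:onz(cam,((u+.5)/5.5-.5+195,(v+.5)/5.5-.5+195),z)
C=np.array([f(*c,.010) for c in [(650,337),(212,530),(78,320),(487,155)]]);print(C,C.mean(0))
ex=(C[0]+C[3]-C[1]-C[2]);print("yaw2",np.arctan2(ex[1],ex[0]))
for n,c in dict(blanktop=(238,220,.11),tip=(415,250,.12),punchtop=(193,213,.066),spare=(672,85,.1)).items():
    p=f(*c);print(n,p,loc(p))
E
```

```text
[[ 0.7042 -0.0435  0.01  ]
 [ 0.6245 -0.2655  0.01  ]
 [ 0.4747 -0.2147  0.01  ]
 [ 0.5537  0.0081  0.01  ]]
sides [np.float64(0.15911077545470326), np.float64(0.23590064160347984), np.float64(0.15823648640987248), np.float64(0.23633852977525538)]
origin [ 0.5893 -0.1289  0.01  ] yaw 1.228269932836849
yaw from y 1.241933301845426
sc1 [ 0.6914 -0.0481  0.013 ] [ 0.1104 -0.0691]
sc2 [ 0.6197 -0.2526  0.013 ] [-0.1063 -0.0702]
sc3 [ 0.4913 -0.2071  0.013 ] [-0.1065  0.066 ]
sc4 [ 0.563  -0.0033  0.013 ] [0.1095 0.0669]
blanktop [ 0.5724 -0.1829  0.11  ] [-0.0565 -0.0023]
tipA [ 0.6641 -0.1461  0.12  ] [ 0.0089 -0.0763]
tipB [ 0.6552 -0.1681  0.12  ] [-0.0148 -0.0753]
hinge [ 0.6227 -0.1434  0.05  ] [-0.0024 -0.0364]
gauge [ 0.561  -0.0397  0.034 ] [0.0745 0.0566]
punch [ 0.5169 -0.1599  0.066 ] [-0.0534  0.0577]
spare [0.6605 0.0306 0.1   ] [ 0.1742 -0.0136]
[[ 0.7085 -0.0422  0.01  ]
 [ 0.6287 -0.2663  0.01  ]
 [ 0.4804 -0.2125  0.01  ]
 [ 0.5575  0.0119  0.01  ]] [ 0.5938 -0.1273  0.01  ]
yaw2 1.234416133709332
blanktop [ 0.574  -0.1827  0.11  ] [-0.0559 -0.0037]
tip [ 0.658  -0.1542  0.12  ] [-0.0007 -0.0733]
punchtop [ 0.5164 -0.1608  0.066 ] [-0.0545  0.0579]
spare [0.663  0.0319 0.1   ] [ 0.1762 -0.0154]
```

Request:
{"method": "jog_arm", "body": {
  "turn": [
    [0, -0.14, 0],
    [0, -0.14, 0],
    [0, -0.14, 0],
    [0, -0.14, 0],
    [0, -0.14, 0]
  ],
  "slide": [
    [0, 0, 0],
    [0, 0, 0],
    [0, 0, 0],
    [0, 0, 0],
    [0, 0, 0]
  ],
  "grip": [0, 0, 0, 0, 0],
  "newtons": 20
}}

```text
time: 2.0
tool_pos: [0.2696, -0.6188, 0.2483]
tcp_rot: [-0.959, 1.535, -1.535]
wrist_force: [-0.5, 0.1, -0.5]
width: 0.143
```

Request:
{"method": "jog_arm", "body": {
  "turn": [
    [0, -0.12, 0]
  ],
  "slide": [
    [0, 0, 0]
  ],
  "grip": [0]
}}

```text
time: 2.1
tool_pos: [0.2695, -0.6188, 0.2483]
tcp_rot: [-1.032, 1.451, -1.451]
wrist_force: [0.7, -1.1, -0.6]
width: 0.005
```

```bash
cat >> h.py <<'E'
O=np.array([0.5915,-0.128]);A=1.234
EX=np.array([np.cos(A),np.sin(A)]);EY=np.array([-EX[1],EX[0]])
def loc3(p): d=np.array(p[:2])-O; return np.array([d@EX,d@EY,p[2]])
def wor(l): q=O+l[0]*EX+l[1]*EY; return np.array([q[0],q[1],l[2]])
def plan(l):
    s=bot.read_state();M=R.from_rotvec(s["tcp_rot"]).as_matrix()
    print("t",round(s["time"],2),"loc",loc3(s["tool_pos"])*1000,"F",s["wrist_force"],"w",round(s["width"],2))
    print("tool in cradle axes:\n",np.c_[EX@M[:2],EY@M[:2],M[2]].T.round(3))
    if l is not None: print("slide mm",(M.T@(wor(np.array(l))-s["tool_pos"])*1000).round(1))
E
python3 -c "
from h import *
plan([-.125,0,.25])"
```

```text
t 2.1 loc [-569.6419603   141.66787908  248.2653003 ] F [ 0.71441214 -1.11584106 -0.59992988] w 0.0
tool in cradle axes:
 [[-1.     0.     0.002]
 [-0.002  0.    -1.   ]
 [-0.    -1.    -0.   ]]
slide mm [-444.3   -1.7  142.6]
```

Request:
{"method": "jog_arm", "body": {
  "turn": [
    [0, 0, 0],
    [0, 0, 0],
    [0, 0, 0],
    [0, 0, 0],
    [0, 0, 0]
  ],
  "slide": [
    [-40, 0, 13],
    [-40, 0, 13],
    [-40, 0, 13],
    [-40, 0, 13],
    [-40, 0, 13]
  ],
  "grip": [0, 0, 0, 0, 0]
}}

```text
time: 2.6
tool_pos: [0.3983, -0.4506, 0.2485]
tcp_rot: [-1.028, 1.455, -1.456]
wrist_force: [-0.1, -0.5, 0.9]
width: 0.006
```

Request:
{"method": "jog_arm", "body": {
  "turn": [
    [0, 0, 0],
    [0, 0, 0],
    [0, 0, 0],
    [0, 0, 0],
    [0, 0, 0]
  ],
  "slide": [
    [-40, 0, 13],
    [-40, 0, 13],
    [-40, 0, 13],
    [-40, 0, 13],
    [-40, 0, 13]
  ],
  "grip": [0, 0, 0, 0, 0]
}}

```text
time: 3.1
tool_pos: [0.5264, -0.2836, 0.2486]
tcp_rot: [-1.028, 1.455, -1.456]
wrist_force: [0.8, -0.8, 0.7]
width: 0.002
```

```bash
python3 -c "
from h import *
plan([-.125,0,.18])
cam=eyes.read_camera('wrist');save(cam,'w1.png');print(cam['position'])
np.savez('w1.npz',P=cloud(cam))
for t in ['cradle','blank','blank_top','strap_tip','spare_center','punch']:
    r=nets.search_frame(t,cam);print(t,[(round(x['conf'],2),loc3(w(cam,x['xyz'])).round(4),px(cam,w(cam,x['xyz'])).round()) for x in r[:2]])
"
```

```text
t 3.1 loc [-168.40361398   10.02301186  248.57520479] F [ 0.75602257 -0.76042495  0.69744909] w 0.0
tool in cradle axes:
 [[-1.    -0.    -0.003]
 [ 0.003 -0.001 -1.   ]
 [ 0.    -1.     0.001]]
slide mm [-43.4  68.6   9.8]
[ 0.55087807 -0.21413199  0.37527878]
cradle [(0.58, array([-0.069 ,  0.0013,  0.013 ]), array([292.,  73.]))]
blank [(0.55, array([-0.0591,  0.0016,  0.1124]), array([295.,  45.]))]
blank_top [(0.87, array([-0.0653,  0.0017,  0.1104]), array([295.,  55.]))]
strap_tip []
spare_center []
punch [(0.9, array([-0.063 ,  0.0592,  0.0613]), array([220.,  60.]))]
```

View pics/w1.png

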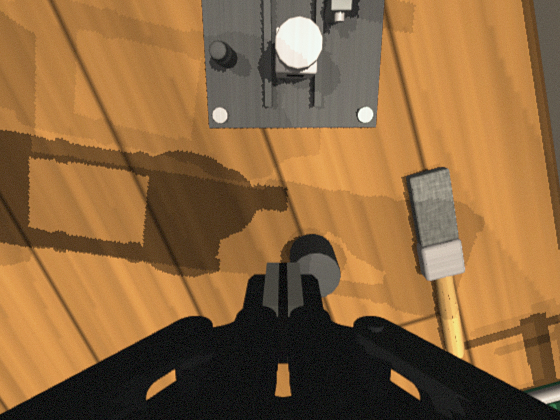

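```bash
python3 -c "
from h import *
np.set_printoptions(precision=1,suppress=True)
cam=eyes.read_camera('wrist')
for n,u,v,z in [('s+y',221,116,.012),('s-y',365,115,.012),('edge+y',209,127,.01),('edge-y',377,127,.01),('blank',298,43,.11),('wall out+y',263,107,.028),('wall in+y',271,107,.028),('wall in-y',314,107,.028),('wall out-y',322,107,.028),('body',294,75,.01)]: print(n,loc3(onz(cam,(u,v),z))*1000)
P=cloud(cam)
Q=P[250:300:8,283];print([loc3(p)*1000 for p in Q])
Q=P[252:330:6,270];print([loc3(p)*1000 for p in Q])
"
```

```text
s+y [-110.1   69.    12. ]
s-y [-109.6  -67.    12. ]
edge+y [-120.3   81.4   10. ]
edge-y [-120.9  -79.6   10. ]
blank [-60.6   0.4 110. ]
wall out+y [-101.8   28.3   28. ]
wall in+y [-101.9   21.2   28. ]
wall in-y [-102.   -17.4   28. ]
wall out-y [-102.   -24.6   28. ]
body [-73.8   0.2  10. ]
[array([-251.4,   10.9,   -0. ]), array([-260.5,   10.9,    0.8]), array([-159.9,   10.6,  239.5]), array([-159.4,   10.6,  247.7]), array([-159.6,   10.6,  253.8]), array([-159.5,   10.6,  259.8]), array([-159.6,   10.6,  265.1])]
[array([-253.8,   25. ,   -0.3]), array([-260.5,   25.1,    0.8]), array([-159.8,   15.8,  237.8]), array([-159.8,   15.6,  243.4]), array([-159.8,   15.4,  248.5]), array([-159.4,   15.2,  254.2]), array([-159.5,   15.1,  258.4]), array([-159.9,   15. ,  261.9]), array([-160.1,   14.9,  265.5]), array([-160.2,   14.7,  269.1]), array([-158.3,   14.5,  275.9]), array([-158.4,   14.4,  278.9]), array([-158.9,   14.3,  281.2])]
```

Request:
{"method": "jog_arm", "body": {
  "turn": [
    [0, 0, 0],
    [0, 0, 0],
    [0, 0, 0],
    [0, 0, 0],
    [0, 0, 0]
  ],
  "slide": [
    [-12, 28, 2],
    [-12, 28, 2],
    [-12, 28, 2],
    [-12, 28, 2],
    [-8, 27, 1]
  ],
  "grip": [0, 0, 0, 0, 0]
}}

```text
time: 4.0
tool_pos: [0.5523, -0.236, 0.1083]
tcp_rot: [-1.027, 1.456, -1.457]
wrist_force: [0.3, -0.4, -0.5]
width: -0.006
```

```bash
python3 -c "
from h import *
plan([-.092,.001,.11])
cam=eyes.read_camera('wrist');save(cam,'w2.png')
print(loc3(onz(cam,(300,100),.11)))"
```

```text
t 4.0 loc [-114.88156409    1.30878426  108.26725987] F [ 0.3486439  -0.43118901 -0.4624034 ] w -0.01
tool in cradle axes:
 [[-1.     0.    -0.005]
 [ 0.005 -0.    -1.   ]
 [-0.    -1.     0.   ]]
slide mm [-22.9  -1.7   0.2]
[-0.04064337 -0.00449533  0.11      ]
```

View pics/w2.png

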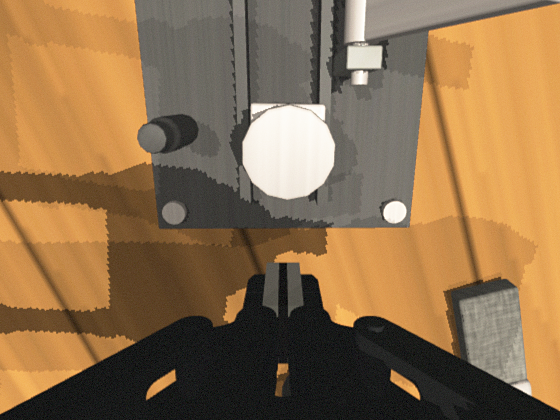

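The fingers (283, 270) line up with the blank's round face (288, 152). I'll start the push.

Request:
{"method": "jog_arm", "body": {
  "turn": [
    [0, 0, 0],
    [0, 0, 0],
    [0, 0, 0],
    [0, 0, 0],
    [0, 0, 0]
  ],
  "slide": [
    [-8, 0, 0.5],
    [-8, 0, 0],
    [-5, 0, 0],
    [-3, 0, 0],
    [-3, 0, 0]
  ],
  "grip": [0, 0, 0, 0, 0]
}}

```text
time: 4.55
tool_pos: [0.563, -0.2102, 0.1107]
tcp_rot: [-1.028, 1.453, -1.457]
wrist_force: [0.1, 0.2, -0.6]
width: -0.001
```

Request:
{"method": "jog_arm", "body": {
  "turn": [
    [0, 0, 0],
    [0, 0, 0],
    [0, 0, 0],
    [0, 0, 0],
    [0, 0, 0]
  ],
  "slide": [
    [-3, 0, 0],
    [-3, 0, 0],
    [-3, 0, 0],
    [-3, 0, 0],
    [-3, 0, 0]
  ],
  "grip": [0, 0, 0, 0, 0]
}}

```text
time: 5.05
tool_pos: [0.5672, -0.1957, 0.1093]
tcp_rot: [-1.029, 1.455, -1.455]
wrist_force: [0.6, -0.9, 0.8]
width: -0.001
```

```bash
python3 -c "
from h import *
plan([-.06,.001,.11])
cam=eyes.read_camera('wrist');save(cam,'w3.png')"
```

```text
t 5.05 loc [-71.90227968   0.5363392  109.28172294] F [ 0.6254867  -0.93417122  0.80454375] w -0.0
tool in cradle axes:
 [[-1.     0.    -0.003]
 [ 0.003 -0.    -1.   ]
 [-0.    -1.     0.   ]]
slide mm [-11.9  -0.7  -0.5]
```

View pics/w3.png

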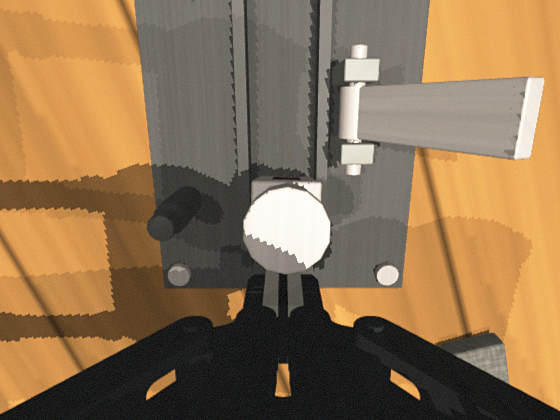

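The blank (287, 228) is in contact with the fingers and has started to tilt. I'll keep pushing.

Request:
{"method": "jog_arm", "body": {
  "turn": [
    [0, 0, 0],
    [0, 0, 0],
    [0, 0, 0],
    [0, 0, 0],
    [0, 0, 0]
  ],
  "slide": [
    [-3, 0, 0],
    [-3, 0, 0],
    [-3, 0, 0],
    [-3, 0, 0],
    [-3, 0, 0]
  ],
  "grip": [0, 0, 0, 0, 0]
}}

```text
time: 5.6
tool_pos: [0.5721, -0.1813, 0.1091]
tcp_rot: [-1.029, 1.456, -1.455]
wrist_force: [-0.2, 0.9, -0.2]
width: 0.002
```

```bash
python3 -c "
from h import *
plan([-.06,.001,.11])
cam=eyes.read_camera('wrist');save(cam,'w4.png')"
```

```text
t 5.6 loc [-56.67634903   0.73159601 109.08556573] F [-0.20044355  0.90695261 -0.19137655] w 0.0
tool in cradle axes:
 [[-1.     0.    -0.003]
 [ 0.003  0.    -1.   ]
 [-0.    -1.    -0.   ]]
slide mm [ 3.3 -0.9 -0.3]
```

View pics/w4.png

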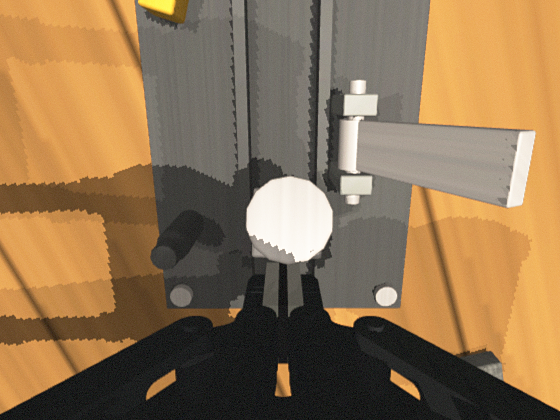

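The round face has moved ahead of the fingers, so the blank is close to going over.

Request:
{"method": "jog_arm", "body": {
  "turn": [
    [0, 0, 0],
    [0, 0, 0],
    [0, 0, 0],
    [0, 0, 0],
    [0, 0, 0]
  ],
  "slide": [
    [-3, 0, 0],
    [0, 0, 0],
    [0, 0, 0],
    [0, 0, 0],
    [0, 0, 0]
  ],
  "grip": [0, 0, 0, 0, 0]
}}

```text
time: 6.15
tool_pos: [0.5731, -0.179, 0.1093]
tcp_rot: [-1.029, 1.455, -1.455]
wrist_force: [-0.1, 0.2, 0.5]
width: 0.0
```

```bash
python3 -c "
from h import *
plan([-.06,.001,.11])
cam=eyes.read_camera('wrist');save(cam,'w5.png')"
```

```text
t 6.15 loc [-54.21782101   0.48882734 109.30166067] F [-0.06023188  0.21205097  0.49719968] w 0.0
tool in cradle axes:
 [[-1.    -0.    -0.003]
 [ 0.003 -0.    -1.   ]
 [ 0.    -1.     0.   ]]
slide mm [ 5.8 -0.7 -0.5]
```

View pics/w5.png

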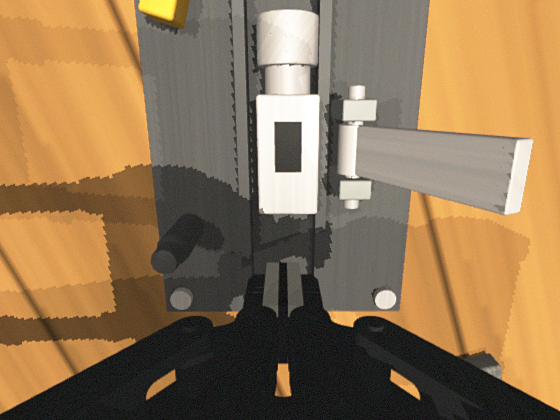

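```bash
python3 -c "
from h import *
np.set_printoptions(precision=1,suppress=True)
cam=eyes.read_camera('wrist');P=cloud(cam)
for n,u,v,z in [('foot l',258,213,.042),('foot r',317,213,.042),('face',288,12,.042),('w in l',247,200,.028),('w in r',322,200,.028),('hinge lo',348,190,.046),('hinge hi',348,107,.046),('screw',181,300,.012),('screw',386,298,.012)]: print(n,loc3(onz(cam,(u,v),z))*1000)
for v,u in [(200,270),(200,305),(110,288),(80,288),(30,288),(150,450),(130,525),(205,515)]: print(u,v,loc3(P[v,u])*1000)
# edges tip
"
```

```text
foot l [-38.4  14.   42. ]
foot r [-38.5 -18.1  42. ]
face [59.8 -2.2 42. ]
w in l [-34.8  21.2  28. ]
w in r [-34.9 -22.1  28. ]
hinge lo [-24.8 -33.7  46. ]
hinge hi [ 17.  -31.7  46. ]
screw [-108.7   69.5   12. ]
screw [-107.5  -68.9   12. ]
270 200 [-30.6   7.3  44.2]
305 200 [-30.9 -11.4  43.2]
288 110 [15.6 -2.2 44.6]
288 80 [30.  -2.3 37.8]
288 30 [51.9 -2.2 43.8]
450 150 [  2.9 -59.1 102.8]
525 130 [   2.4 -149.3    1. ]
515 205 [-12.1 -73.2 122.2]
```

Step 1 is done: the blank lies in the channel, centre about x=+11, y=-2 mm, with the round face (288, 35) towards the stop. Next I'll move round behind the bar, staying clear of it.

Request:
{"method": "jog_arm", "body": {
  "turn": [
    [0, 0, 0],
    [0, 0, 0],
    [0, 0, 0],
    [0, 0, 0],
    [0, 0, 0]
  ],
  "slide": [
    [0, 0, 25],
    [0, -3, 30],
    [0, -3, 30],
    [-5, -3, 30],
    [-25, 0, 3]
  ],
  "grip": [0, 0, 0, 0, 0]
}}

```text
time: 6.75
tool_pos: [0.6975, -0.1933, 0.1192]
tcp_rot: [-1.025, 1.453, -1.46]
wrist_force: [0.4, -0.4, 0.0]
width: 0.002
```

Request:
{"method": "jog_arm", "body": {
  "turn": [
    [0, 0, 0],
    [0, 0, 0]
  ],
  "slide": [
    [-20, 0, 0],
    [0, 0, 0]
  ],
  "grip": [0, 0]
}}

```text
time: 6.95
tool_pos: [0.7013, -0.1682, 0.1177]
tcp_rot: [-1.03, 1.455, -1.452]
wrist_force: [0.1, 0.5, 0.7]
width: -0.0
```

```bash
python3 -c "
from h import *
plan([-.005,-.1,.117])
cam=eyes.read_camera('wrist');save(cam,'w6.png')
np.set_printoptions(precision=1,suppress=True)
P=cloud(cam)
for v,u in [(290,255),(290,262),(290,275),(290,295),(290,305),(290,312)]: print(u,v,loc3(P[v,u])*1000)
"
```

```text
t 6.95 loc [  -1.67895592 -116.96330305  117.72816949] F [0.0662285  0.51112066 0.678659  ] w -0.0
tool in cradle axes:
 [[-1.     0.001 -0.001]
 [ 0.001  0.001 -1.   ]
 [-0.001 -1.    -0.001]]
slide mm [  3.3   0.7 -17. ]
255 290 [   5.9 -106.8  121.9]
262 290 [   6.  -109.3  122.1]
275 290 [   9.3 -114.2  128.1]
295 290 [   9.9 -121.2  129.2]
305 290 [   6.  -125.1  122.1]
312 290 [   5.8 -127.7  121.7]
```

View pics/w6.png

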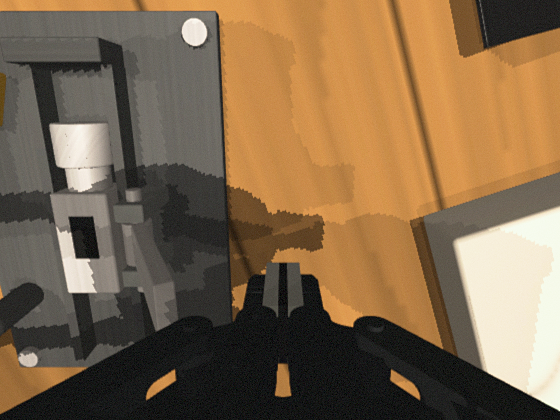

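```bash
python3 -c "
from h import *
np.set_printoptions(precision=1,suppress=True)
cam=eyes.read_camera('wrist');P=cloud(cam);t=loc3(bot.read_state()['tool_pos'])*1000
for v,u in [(270,248),(280,246),(300,244),(310,242),(318,240),(325,235),(322,200),(330,180),(345,150),(375,80)]: print(u,v,loc3(P[v,u])*1000-t)
"
```

```text
248 270 [ -40.7   25.1 -116.6]
246 280 [ -48.2   26.7 -115.9]
244 300 [ 8.3 13.5 11. ]
242 310 [13.3 12.5 25.7]
240 318 [13.  12.6 29.7]
235 325 [13.3 13.6 33.7]
200 322 [13.3 24.  32.2]
180 330 [13.7 28.6 36.8]
150 345 [12.9 35.1 42.4]
80 375 [14.2 46.7 55.2]
```

Request:
{"method": "jog_arm", "body": {
  "turn": [
    [0, 0, 0],
    [0, 0, 0],
    [0, 0, 0],
    [0, 0, 0],
    [0, 0, 0]
  ],
  "slide": [
    [3, 0, -8],
    [0, 0, -8],
    [0, 0, -6],
    [0, 0, -6],
    [0, 0, -6]
  ],
  "grip": [0, 0, 0, 0, 0]
}}

```text
time: 7.55
tool_pos: [0.6686, -0.1632, 0.1195]
tcp_rot: [-1.026, 1.452, -1.457]
wrist_force: [2.2, -1.3, 1.5]
width: 0.001
```

Request:
{"method": "jog_arm", "body": {
  "turn": [
    [0, 0, 0],
    [0, 0, 0],
    [0, 0, 0],
    [0, 0, 0],
    [0, 0, 0]
  ],
  "slide": [
    [0, 0, -6],
    [0, 0, -6],
    [0, 0, -6],
    [0, 0, -6],
    [0, 0, -6]
  ],
  "grip": [0, 0, 0, 0, 0]
}}

```text
time: 8.05
tool_pos: [0.639, -0.1523, 0.118]
tcp_rot: [-1.029, 1.456, -1.455]
wrist_force: [1.2, -0.8, -0.0]
width: -0.0
```

```bash
python3 -c "
from h import *
np.set_printoptions(precision=1,suppress=True)
plan([-.005,-.024,.115])
cam=eyes.read_camera('wrist');save(cam,'w7.png')
"
```

```text
t 8.05 loc [ -7.2 -52.8 118. ] F [ 1.2 -0.8 -0. ] w -0.0
tool in cradle axes:
 [[-1.  0. -0.]
 [ 0.  0. -1.]
 [-0. -1. -0.]]
slide mm [ -2.1   3.  -28.8]
```

View pics/w7.png

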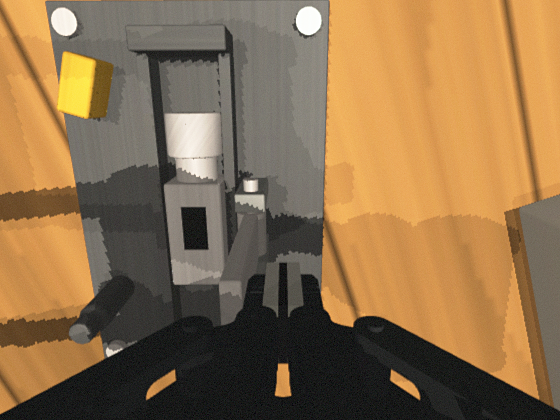

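The bar is about upright and follows the finger, with wrist force around 1.5 N. I'll carry on along the arc.

Request:
{"method": "jog_arm", "body": {
  "turn": [
    [0, 0, 0],
    [0, 0, 0],
    [0, 0, 0],
    [0, 0, 0],
    [0, 0, 0]
  ],
  "slide": [
    [-1, 0, -7],
    [-1, 0.5, -7],
    [0, 1, -7],
    [0, 1.5, -7],
    [0, 2, -6]
  ],
  "grip": [0, 0, 0, 0, 0]
}}

```text
time: 8.6
tool_pos: [0.6077, -0.139, 0.1131]
tcp_rot: [-1.029, 1.455, -1.455]
wrist_force: [0.1, -1.0, 0.0]
width: 0.0
```

Request:
{"method": "jog_arm", "body": {
  "turn": [
    [0, 0, 0],
    [0, 0, 0],
    [0, 0, 0],
    [0, 0, 0],
    [0, 0, 0]
  ],
  "slide": [
    [0, 3, -5],
    [0, 3, -5],
    [0, 3, -5],
    [0, 3.5, -4],
    [0, 4, -4]
  ],
  "grip": [0, 0, 0, 0, 0]
}}

```text
time: 9.1
tool_pos: [0.5865, -0.1316, 0.0966]
tcp_rot: [-1.029, 1.455, -1.455]
wrist_force: [1.3, -0.5, 0.7]
width: -0.003
```

```bash
python3 -c "
from h import *
np.set_printoptions(precision=1,suppress=True)
plan([-.005,.014,.084])
cam=eyes.read_camera('wrist');save(cam,'w8.png')
"
```

```text
t 9.1 loc [-5.1  3.6 96.6] F [ 1.3 -0.5  0.7] w -0.0
tool in cradle axes:
 [[-1.  0. -0.]
 [ 0. -0. -1.]
 [-0. -1.  0.]]
slide mm [ -0.1  12.6 -10.5]
```

View pics/w8.png

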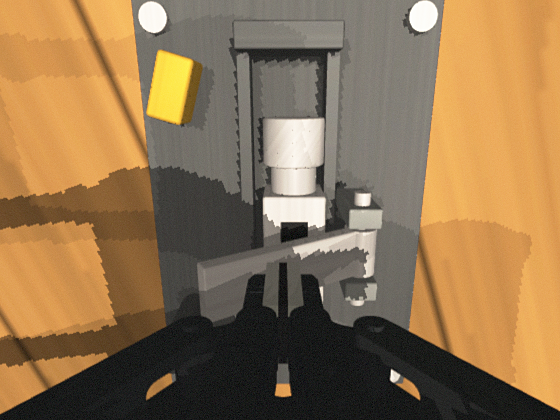

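The bar is at about 30° and still following the finger. Next I'll press it down gently.

Request:
{"method": "jog_arm", "body": {
  "turn": [
    [0, 0, 0],
    [0, 0, 0],
    [0, 0, 0],
    [0, 0, 0],
    [0, 0, 0]
  ],
  "slide": [
    [0, 4, -4],
    [0, 4, -3],
    [0, 4, -3],
    [0, 4, -2],
    [0, 3, -1]
  ],
  "grip": [0, 0, 0, 0, 0]
}}

```text
time: 9.65
tool_pos: [0.5739, -0.1272, 0.0772]
tcp_rot: [-1.029, 1.456, -1.455]
wrist_force: [0.3, -0.9, 0.4]
width: -0.001
```

Request:
{"method": "jog_arm", "body": {
  "turn": [
    [0, 0, 0],
    [0, 0, 0],
    [0, 0, 0]
  ],
  "slide": [
    [0, 3, -1],
    [0, 2, 0],
    [0, 1, 0]
  ],
  "grip": [0, 0, 0]
}}

```text
time: 9.95
tool_pos: [0.573, -0.1268, 0.0713]
tcp_rot: [-1.03, 1.456, -1.454]
wrist_force: [-1.0, 0.4, 0.7]
width: 0.003
```

```bash
python3 -c "
from h import *
np.set_printoptions(precision=1,suppress=True)
plan([-.005,.018,.067])
cam=eyes.read_camera('wrist');save(cam,'w9.png')
"
```

```text
t 9.95 loc [-5.  17.9 71.3] F [-1.   0.4  0.7] w 0.0
tool in cradle axes:
 [[-1. -0. -0.]
 [ 0.  0. -1.]
 [ 0. -1. -0.]]
slide mm [-0.   4.3 -0.1]
```

View pics/w9.png

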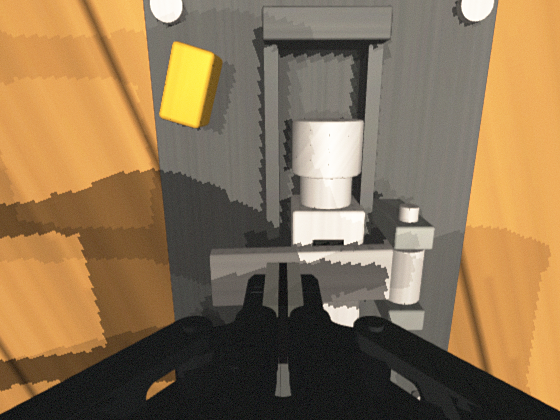

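Nearly level. I'll go down in 1 mm steps and watch the force.

Request:
{"method": "jog_arm", "body": {
  "turn": [
    [0, 0, 0],
    [0, 0, 0],
    [0, 0, 0]
  ],
  "slide": [
    [0, 1, 0],
    [0, 1, 0],
    [0, 1, 0]
  ],
  "grip": [0, 0, 0]
}}

```text
time: 10.3
tool_pos: [0.5734, -0.127, 0.0688]
tcp_rot: [-1.029, 1.455, -1.455]
wrist_force: [-0.4, 0.4, 1.3]
width: -0.0
```

Request:
{"method": "jog_arm", "body": {
  "turn": [
    [0, 0, 0],
    [0, 0, 0]
  ],
  "slide": [
    [0, 1, 0],
    [0, 0, 0]
  ],
  "grip": [0, 0]
}}

```text
time: 10.5
tool_pos: [0.5734, -0.1271, 0.0676]
tcp_rot: [-1.029, 1.455, -1.455]
wrist_force: [0.5, 0.8, -0.5]
width: -0.001
```

Request:
{"method": "jog_arm", "body": {
  "turn": [
    [0, 0, 0],
    [0, 0, 0]
  ],
  "slide": [
    [0, 1, 0],
    [0, 0, 0]
  ],
  "grip": [0, 0]
}}

```text
time: 10.7
tool_pos: [0.5736, -0.1271, 0.067]
tcp_rot: [-1.029, 1.455, -1.455]
wrist_force: [-0.3, 0.5, 2.8]
width: -0.001
```

Request:
{"method": "jog_arm", "body": {
  "turn": [
    [0, 0, 0],
    [0, 0, 0]
  ],
  "slide": [
    [0, 0.5, 0],
    [0, 0, 0]
  ],
  "grip": [0, 0]
}}

```text
time: 10.9
tool_pos: [0.5736, -0.1271, 0.067]
tcp_rot: [-1.029, 1.455, -1.455]
wrist_force: [-2.8, 0.3, 6.0]
width: 0.0
```

```bash
python3 -c "
from h import *
np.set_printoptions(precision=1,suppress=True)
plan([-.005,.018,.067])
cam=eyes.read_camera('wrist');save(cam,'w10.png');P=cloud(cam)
for v,u in [(260,225),(280,225),(260,300),(260,340),(265,370),(220,325),(270,403)]: print(u,v,loc3(P[v,u])*1000)
"
```

```text
t 10.9 loc [-5.  17.2 67. ] F [-2.8  0.3  6. ] w 0.0
tool in cradle axes:
 [[-1.  0. -0.]
 [ 0. -0. -1.]
 [-0. -1.  0.]]
slide mm [-0.   0.  -0.8]
225 260 [ 5.4 41.3 50.6]
225 280 [-3.2 41.5 51.7]
300 260 [ 5.7 10.  51.4]
340 260 [ 5.6 -6.6 51.1]
370 265 [  3.3 -19.2  51.2]
325 220 [20.6 -0.8 43.4]
403 270 [  2.5 -32.1  54.3]
```

View pics/w10.png

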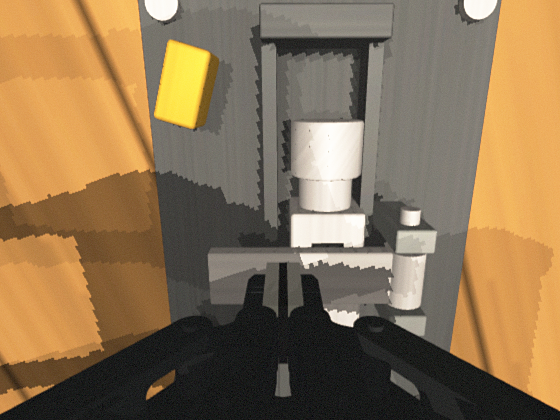

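The force rose to 6 N with no further motion, and the bar's top face is level at about 51 mm along its length, so it is resting on the blank. I'll retreat straight up.

Request:
{"method": "jog_arm", "body": {
  "turn": [
    [0, 0, 0],
    [0, 0, 0],
    [0, 0, 0],
    [0, 0, 0],
    [0, 0, 0]
  ],
  "slide": [
    [0, -3, 0],
    [0, -20, 0],
    [0, -35, 0],
    [0, -35, 0],
    [0, -35, 0]
  ],
  "grip": [0, 0, 0, 0, 0]
}}

```text
time: 11.45
tool_pos: [0.5732, -0.127, 0.1951]
tcp_rot: [-1.029, 1.456, -1.455]
wrist_force: [-0.2, 0.7, 0.7]
width: -0.003
```

Request:
{"method": "jog_arm", "body": {
  "turn": [
    [0, 0, 0],
    [0, 0, 0],
    [0, 0, 0],
    [0, 0, 0],
    [0, 0, 0]
  ],
  "slide": [
    [35, -10, 0],
    [40, 0, 0],
    [40, 0, 0],
    [0, 0, 0],
    [0, 0, 0]
  ],
  "grip": [0, 0, 0, 0, 0]
}}

```text
time: 11.95
tool_pos: [0.5348, -0.2361, 0.2041]
tcp_rot: [-1.027, 1.457, -1.456]
wrist_force: [0.2, -0.4, 0.4]
width: 0.0
```

```bash
python3 -c "
from h import *
np.set_printoptions(precision=3,suppress=True)
plan(None)
cam=eyes.read_camera('wrist');save(cam,'w11.png');P=cloud(cam).reshape(-1,3)
L=np.c_[(P[:,:2]-O)@EX,(P[:,:2]-O)@EY,P[:,2]]
m=(abs(L[:,0]+5)<8)&(L[:,1]>-22)&(L[:,1]<46)&(L[:,2]>.03);c=np.polyfit(L[m,1],L[m,2],1);print('strap slope',c,m.sum())
m=(L[:,0]>-.036)&(L[:,0]<-.02)&(abs(L[:,1]+.002)<.012)&(L[:,2]>.03);print('body z',L[m,2].mean() if m.any() else None)
cam=eyes.read_camera('scene');img=cam['img'];cv2.imwrite('pics/s2.png',cv2.resize(img[180:310,160:340,::-1],None,fx=4,fy=4,interpolation=cv2.INTER_CUBIC))
"
```

```text
t 11.95 loc [-120.733   17.838  204.077] F [ 0.238 -0.425  0.448] w 0.0
tool in cradle axes:
 [[-1.     0.001 -0.006]
 [ 0.006  0.    -1.   ]
 [-0.001 -1.    -0.   ]]
strap slope [0.653 0.207] 52868
body z 0.04320628065598494
```

View pics/w11.png

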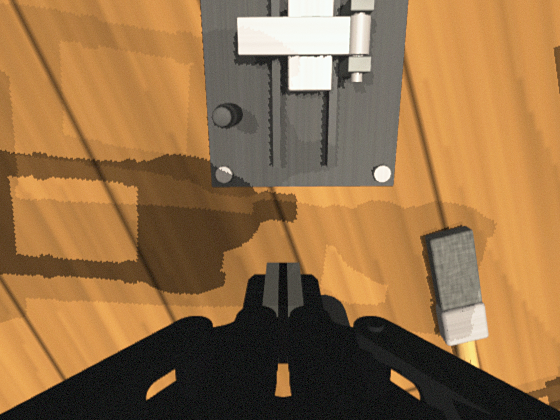

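View pics/s2.png

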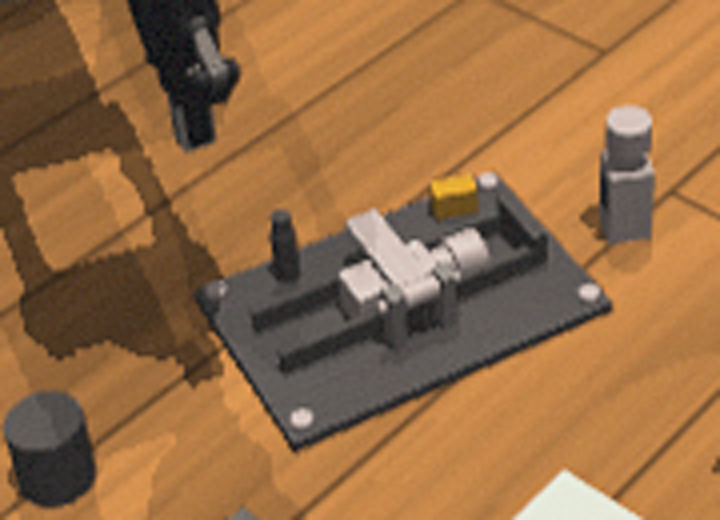

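```bash
python3 -c "
from h import *
np.set_printoptions(precision=4,suppress=True)
cam=eyes.read_camera('wrist');P=cloud(cam).reshape(-1,3)
L=np.c_[(P[:,:2]-O)@EX,(P[:,:2]-O)@EY,P[:,2]]
m=(abs(L[:,0]+5)<8)&(L[:,1]>-22)&(L[:,1]<46)&(L[:,2]>.03)&(L[:,2]<.09);print('strap slope',np.polyfit(L[m,1],L[m,2],1),m.sum())
m=(L[:,0]>-.036)&(L[:,0]<-.02)&(abs(L[:,1]+.002)<.012)&(L[:,2]>.03)&(L[:,2]<.09);print('body z',L[m,2].mean(), L[m,0].min())
print(loc3(onz(cam,(289,90),.042)),loc3(onz(cam,(330,90),.042)))
"
```

```text
strap slope [0.0271 0.0494] 9619
body z 0.04324933149746929 -0.03588785745030762
[-0.0371  0.0132  0.042 ] [-0.0372 -0.017   0.042 ]
```

```bash
python3 -c "
from h import *
print(bot.finish_job())"
```

```text
the job is handed in; nothing more can be done
None
```

The blank now lies in the channel with its round face towards the end stop, and the hold-down bar lies flat on it. I handed the job in at about 12 s of the 51 s allowed; the hand-in reported no verdict.

- **Method:** I pushed the blank over near its top with the shut fingers. I then went round behind the bar and pushed it over in an arc, easing the last few millimetres down in steps of 1 mm or less. I stopped when the wrist force rose to about 6 N with no further movement, then retreated clear.
- **Blank:** its centre is at about x = +12 mm, y = -2 mm in the cradle. Its top face is at 43 mm, where 42 mm is expected.
- **Bar:** the depth fit puts it at about 0.027 rad, within the limit of 0.08. My first fit gave a nonsense slope because it included pixels with no depth reading, so I redid it without them.
- **Bystanders:** the spare still stands. The punch, gauge, billet and the visible part of the brush look undisturbed in the last pictures, though I did not re-measure their positions. The tin and the hand hammer are outside those pictures; the arm never went near either.
- **Forces:** the highest wrist reading at the end of any move was about 7 N.

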